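Open the label printer and load its tape cartridge

ROBOT

A 6-joint arm with a two-finger parallel gripper is mounted at the origin on a cart in front of the work surface, level with it; the furniture and walls round the work are solid. World frame = base frame: x ahead of the robot, y to its left, z up, the work surface at z = 0. Lengths are in mm, angles in rad, forces in N, time in s.
With the tool pointing down it reaches from about 275 to 1000 mm from the base axis. Payload 8.4 kg.
Tool frame: the origin (TCP) lies midway between the tips of the shut fingers; the grasp point (between the pads) lies 19 mm behind it; z points along the fingers, y is the line along which they close (so a half turn about z gives the same grasp; the last joint's range is limited). The gripper opens to 85 mm and grips with 20 to 120 N. Pads are 22 mm wide; open, the fingers measure 114 mm over their backs; the gripper's body (76 mm by 85 mm) begins 54 mm behind the grasp point. The pads swing forward as they close: fully open they stand 13 mm farther back than shut.
Start: joints at [-1.104, 0.353, 1.633, -0, 1.155, -0.002], TCP at [282.384, -557.573, 231.281] pointing down, gripper open.
Joint ranges: [-2.63, 2.63], [-0.92, 2.1], [0.06, 2.66], [-1.3, 4.44], [0, 2.69], [-3.02, 3.02]. Speed limits (rad/s): [2.22, 2.22, 2.79, 3.14, 3.14, 3.14].

INTERFACE

Orientations are given as [roll, pitch, yaw] about the fixed x, y, z axes, in that order (R = Rz(yaw) Ry(pitch) Rx(roll)).
In Python, from rig import r, imaging gives the robot as it stands. The module is installed in compiled form; this text tells all that it offers.
- The arm moves only by the tool arm_command, never from a script. Its argument "deltas" is a list of rows, each an object of numbers: "hand": the finger opening in mm, from 0 to 85.4; "tx", "ty", "tz": the shift along the tool's x, y, z in mm; "wx", "wy", "wz": the turn, a rotation vector about the tool's x, y, z in rad. A call has 1 to 8 rows; each row shifts and turns the commanded pose from where the row before left it, along the tool's axes as they then stand; what a row does not reach is not made up. A row lasts 1/8 s, in which the tool goes at most 62.5 mm and 10.7 degrees, less where a joint would pass 70% of its speed; a pose out of reach is approached as far as the arm can. A call with a gripper value outside its range is refused whole. The fingers move at their own pace and stop on an object; "squeeze" is the grip in N (left out, the last holds). Time passes only in rows, so rows that do not move let the fingers close. It gives the time, the measured TCP pose, the force, the opening and the grip force at its end, in the units of the state.
- r.sense(): the state, without advancing time (a new reading comes with each control period).
- imaging.grab_frame(name): name is "side" or "top"; returns a dict with "image" (384x512x3 uint8, red, green, blue), "mtx" (3x3 intrinsics, pixels), "D" ([k1, k2, p1, p2, k3] as OpenCV has them; the pictures are not rectified), "world_to_cam" (4x4, takes a point from world to camera coordinates). Camera axes: x right, y up, looking along -z (the intrinsics and any distortion apply to the point x, -y, -z); pixel columns grow to the right and rows downward; lengths in mm; the calibration is good to about 2 mm. A picture is of the moment at which its call begins. There is no depth.
- r.sign_off(): hands the job in; it is judged then, once.
The state is a dict: "clock": time; "qpos": joint angles; "qvel": joint speeds; "joint_efforts": joint torques, N m; "eef_pos": TCP position; "tcp_rot": TCP orientation; "contact_force": force on the tool from outside, world axes, zero at the start; "wrist_torque": the same for the moment, N m; "opening": opening from 0.0 (shut) to 1.0 (fully open); "grasp_force": force on a finger pad.
Only numpy, scipy, OpenCV 4.12 (cv2) and the standard library are available. Lean on these libraries where they do the work, as an engineer would, in place of code of your own. Each camera call takes 0.05 s, during which the arm holds its last target. There are 200 camera calls.

TASK

Reload the label printer: lift its lid by the tab and lay it back gently until it meets its stop and rests there, without dropping it on the stop or forcing it past. Then take the black tape cartridge by its fin, set it in the open bay and press it down until it has snapped fully home, and leave the lid standing open on its stop so that the tape can be threaded. Leave the other things on the worktop where they are.

Things in the scene. Friction and masses are not known exactly. Their poses are not given: they have to be found in the camera images.
- printer: desktop label printer, fixed to the worktop: grey housing 104 (x) x 173 (y) x 46 mm, white lid above (top 80 mm up); console with display and buttons, 70 mm high, along its -y edge, y -86 to -52 mm. Origin: centre of the footprint at worktop level; x from its tab side to its hinge side, z up. It stands with the console away from the robot, tab to the right, hinge to the left
- printer_lid (a joint): lid's hinge angle, rad: 0 shut, growing as the tab rises. Hollow lid 103 x 135 x 34 mm, 0.24 kg, free hinge: it falls shut below about 1.3 and back beyond it, onto a rubber-headed stop screw behind the hinge. The screw's setting varies and is not known: the stop is met at 1.68 to 2.05 rad, found by feel. It gives about 1 mm at the tab per 2 N; over 14 N at the tab is too much
- lid_tab (a point): grip point of the black tab at the middle of the lid's free edge. Tab: sticks out 30 mm, 24 mm wide (y), 10 mm thick; the point lies 16 mm out from the lid, mid-thickness, 62 mm above the worktop when shut, nothing beneath. Axes: the lid's; -x out along the tab, y along the hinge. Pinched by its two sides (along y) it turns between the fingers as the lid swings
- printer_hinge (a point): middle of the lid's hinge axis on the printer's +x side, 50 mm above the worktop; axes are the printer's, the hinge runs along y. The tab's grip point starts 138.5 mm to its -x side and 12 mm higher, and goes round it at that radius, up and over. Wall cabinets hang over the worktop from 0.63 m ahead of the robot base, 0.64 m up: keep the arm low here
- printer_bay (a point): centre of the floor of the cartridge bay under the lid, 16 mm above the worktop; axes are the printer's. Bay: 59 mm (x) x 99 mm (y), 30 mm deep to the deck around it. A sprung catch with a round nose sticks 4 mm out of each end wall (+y and -y), 13.5 mm above the floor; set down, the cartridge stands on them 15 mm proud; pushing it past both takes about 5 to 10 N
- cartridge: black tape cartridge, loose, flat on the worktop, 0.09 to 0.18 kg: 56 (x) x 96 (y) x 30 mm, lower edges bevelled 3 mm, a ledge 10 mm up at each end for the catches. Grip fin on top: 12 mm thick (y), 42 mm long (x), 30 to 56 mm above the underside. Origin: centre of the underside. It goes in flat, its axes along the bay's (either way round); home, its top is flush with the deck
- label_box: small carton 65 x 105 x 40 mm, to be left alone; origin at the centre of its underside
- calculator: desk calculator 144 x 94 x 18 mm, to be left alone; origin at the centre of its underside
- staple_box: small dark carton 40 x 62 x 22 mm, to be left alone; origin at the centre of its underside
Mind the look-alikes: they are no part of the job. What is shaped like the cartridge but blue or green is not meant.

How it is judged:
By the outcome, as a careful person would: the job done as asked, in the order asked, and still so for the second after the job is handed in, with the robot touching nothing.
It also fails if it takes over 62 s, if anything falls off the work surface, if the arm or the gripper's body presses on something with over 40 N, if the wrist force passes 120 N, or if a joint passes its speed limit or range.

## Working session

There is one attempt and no reset: what is moved stays moved. The work goes in short steps, Python scripts to look and compute and a tool call to move; the robot and the scene stay as the last step left them, time stands still between calls to the robot, and variables do not carry over. Pictures are saved under pics/ and viewed, at most 10 in all, crops included, and the job is handed in when it is done.

Besides the shell and the picture viewer there is one more tool, called by a JSON object that holds its "api" and its "payload". arm_command: Moves the arm, as the interface text tells. Its arguments: {"type":"object","properties":{"deltas":{"type":"array"},"squeeze":{"type":"number"}},"required":["deltas"]}

```bash
mkdir -p pics
cat > h.py <<'E'
import numpy as np, cv2
from scipy.optimize import least_squares
from scipy.spatial.transform import Rotation as R
from rig import r, imaging
F=np.diag([1.,-1,-1])
def grab(n,p=None):
    f=imaging.grab_frame(n)
    if p: cv2.imwrite(p,f["image"][:,:,::-1])
    return f
def proj(f,P):
    T=np.array(f["world_to_cam"]);c=(np.atleast_2d(P)@T[:3,:3].T+T[:3,3])@F
    return cv2.projectPoints(c.reshape(-1,1,3).astype(float),np.zeros(3),np.zeros(3),np.array(f["mtx"]),np.array(f["D"],float))[0].reshape(-1,2)
def ray(f,uv):
    T=np.array(f["world_to_cam"])
    u=cv2.undistortPoints(np.array(uv,float).reshape(-1,1,2),np.array(f["mtx"]),np.array(f["D"],float)).reshape(-1,2)
    d=np.c_[u,np.ones(len(u))]@F@T[:3,:3]
    return -T[:3,:3].T@T[:3,3],d/np.linalg.norm(d,axis=1)[:,None]
def onz(f,uv,z):
    o,d=ray(f,uv);return o+d*((z-o[2])/d[:,2])[:,None]
def tri(fs,uvs):
    A=0;b=0
    for f,uv in zip(fs,uvs):
        o,d=ray(f,[uv]);M=np.eye(3)-np.outer(d[0],d[0]);A=A+M;b=b+M@o
    return np.linalg.solve(A,b)
E
python3 - <<'E'
from h import *
import pickle
fs={n:grab(n,f"pics/{n}0.png") for n in("side","top")}
pickle.dump(fs,open("f0.pkl","wb"))
for n,f in fs.items():
    o,d=ray(f,[[256,192]]);print(n,o.round(),d.round(2))
s=r.sense();print(s["clock"],s["tcp_rot"],s["contact_force"])
E
```

```text
side [149. 910. 668.] [[ 0.36 -0.79 -0.5 ]]
top [ 408.  -13. 1389.] [[ 0.15 -0.01 -0.99]]
0.1 [-3.14034873e+00 -1.23146826e-05  4.68812588e-01] [ 0.35176297  0.97495297 -1.35631369]
```

View pics/side0.png

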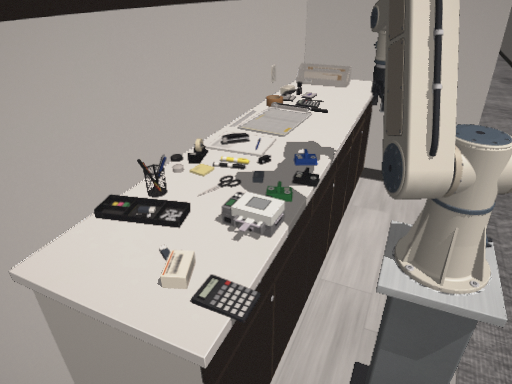

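View pics/top0.png

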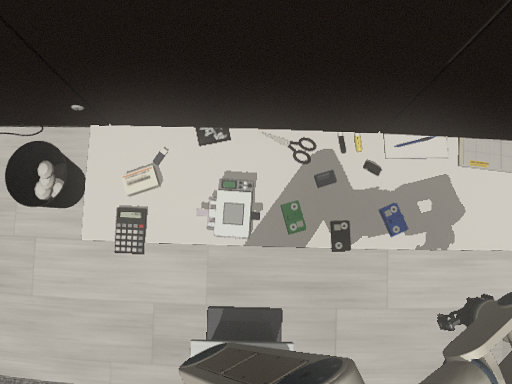

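Candidates: black cartridge at top (341,236) / side (306,178); look-alikes are green at top (293,217) / side (280,192), blue at top (393,219) / side (306,158), and the dark staple box at top (325,179). I choose the black one with the fin. The printer is at top (234,207), with its tab on the right at (256,213).

Run:
```python
import cv2
a=cv2.imread("pics/top0.png")[170:260,195:365];b=cv2.imread("pics/side0.png")[165:245,215:325]
a=cv2.resize(a,None,fx=4.5,fy=4.5,interpolation=3);b=cv2.resize(b,None,fx=7,fy=7,interpolation=3)
cv2.imwrite("pics/a.png",a);cv2.imwrite("pics/b.png",b)
```

```text
(no output)
```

View pics/a.png

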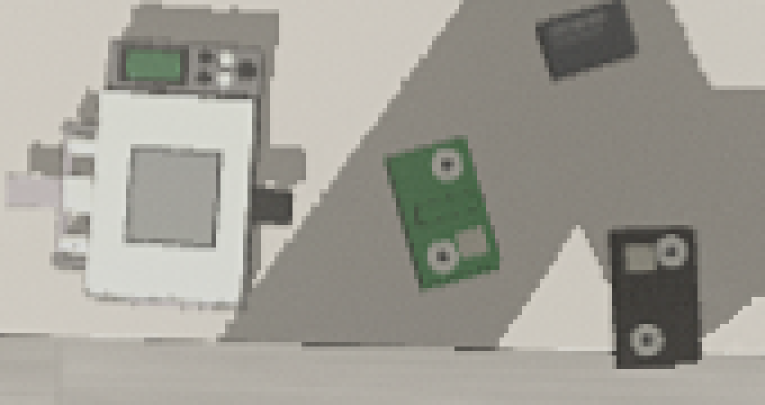

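View pics/b.png

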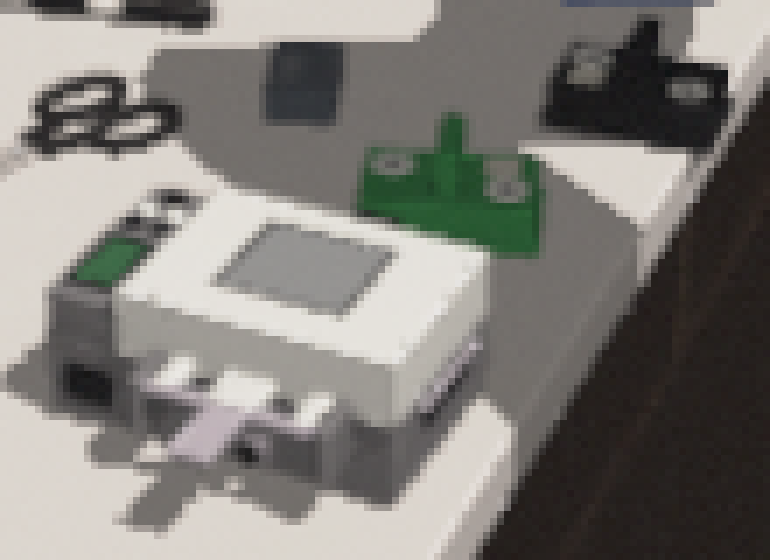

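The crops confirm it: black cartridge with an upright fin (fin top at side ≈(308,168)), standing at the worktop's near edge. The printer's tab sticks out to the right at top ≈(257,216).

```bash
cat >> h.py <<'E'
def fit(f,uv,pts,x0):
    def P(p): 
        c,s=np.cos(p[2]),np.sin(p[2]);q=np.array(pts,float);return np.c_[p[0]+c*q[:,0]-s*q[:,1],p[1]+s*q[:,0]+c*q[:,1],q[:,2]]
    o=least_squares(lambda p:(proj(f,P(p))-uv).ravel(),x0,x_scale=[10,10,.1]);return o.x,o.fun.reshape(-1,2)
E
python3 - <<'E'
from h import *
import pickle
fs=pickle.load(open("f0.pkl","rb"));t,s=fs["top"],fs["side"]
T=lambda a:np.array(a,float)/4.5+[194.6,169.6]
S=lambda a:np.array(a,float)/7+[214.6,164.6]
np.set_printoptions(precision=2,suppress=True)
print("reel",tri([t,s],[T([646,340]),S([690,90])]))
print("tab end z64",onz(t,T([[293,190],[291,224]]),64), "lid", onz(t,T([[97,92],[258,97],[243,307],[86,295]]),80))
print("lid corner tri", tri([t,s],[T([243,307]),S([490,255])]),tri([t,s],[T([86,295]),S([400,360])]),tri([t,s],[T([97,92]),S([118,295])]))
print("cart",onz(t,T([[608,230],[693,228],[700,365],[617,368]]),30))
print("fin top side z56",onz(s,S([[650,22]]),56))
x,e=fit(t,T([[608,230],[693,228],[700,365],[617,368]]),[[28,48,30],[28,-48,30],[-28,-48,30],[-28,48,30]][::1],[480,-330,0]);print(x)
x,e=fit(t,T([[608,230],[693,228],[700,365],[617,368]]),[[48,28,30],[48,-28,30],[-48,-28,30],[-48,28,30]],[480,-330,0]);print(x,e)
x,e=fit(t,T([[97,92],[258,97],[243,307],[86,295]]),[[67.5,51.5,80],[67.5,-51.5,80],[-67.5,-51.5,80],[-67.5,51.5,80]],[560,60,0]);print(x,e)
E
```

```text
reel [ 452.2  -286.85   28.79]
tab end z64 [[544.37 -42.76  64.  ]
 [521.69 -42.06  64.  ]] lid [[603.7   88.78  80.  ]
 [603.66 -17.61  80.  ]
 [465.16 -11.97  80.  ]
 [469.75  90.56  80.  ]]
lid corner tri [466.34 -11.67  74.8 ] [469.72  90.54  80.22] [603.44  88.71  77.34]
cart [[ 526.72 -259.7    30.  ]
 [ 529.66 -318.71   30.  ]
 [ 436.16 -324.02   30.  ]
 [ 432.91 -266.81   30.  ]]
fin top side z56 [[ 481.66 -304.49   56.  ]]
[ 481.26 -292.51    0.07]
[ 481.37 -292.3     0.06] [[ 0.54 -0.25]
 [-0.46 -0.45]
 [-0.25  0.31]
 [ 0.17  0.39]]
[535.55  37.44  -0.03] [[ 0.54 -0.2 ]
 [-0.64  0.63]
 [ 0.13 -0.54]
 [-0.03  0.12]]
```

```bash
cat >> h.py <<'E'
def st():
    s=r.sense();print("t",s["clock"],"p",np.round(s["eef_pos"],1),"rot",np.round(s["tcp_rot"],3),"F",np.round(s["contact_force"],2),"M",np.round(s["wrist_torque"],2),"op",round(float(s["opening"]),3),"g",np.round(s["grasp_force"],1),"q",np.round(s["qpos"],2));return s
def plan(goal,yaw,n):
    "rows in tool axes, tool down, from sensed pose"
    s=r.sense();p=np.array(s["eef_pos"]);y=s["tcp_rot"][2];dy=(yaw-y)/n;d=(np.array(goal)-p)/n
    for i in range(n):
        c,q=np.cos(y+i*dy),np.sin(y+i*dy);print(np.round([d[0]*c+d[1]*q,d[0]*q-d[1]*c,-d[2],-dy],3))
E
python3 -c "
from h import *
st();plan([533,-30,130],1.541,11)"
```

```text
t 0.1 p [ 282.2 -557.2  230.6] rot [-3.14  -0.     0.469] F [ 0.35  0.97 -1.36] M [-0.02 -0.06 -0.02] op 1.002 g 0.0 q [-1.1   0.35  1.63  0.    1.16 -0.  ]
[ 41.995 -32.455   9.149  -0.097]
[ 44.954 -28.214   9.149  -0.097]
[ 47.487 -23.705   9.149  -0.097]
[ 49.568 -18.971   9.149  -0.097]
[ 51.179 -14.057   9.149  -0.097]
[52.304 -9.01   9.149 -0.097]
[52.933 -3.877  9.149 -0.097]
[53.059  1.293  9.149 -0.097]
[52.681  6.45   9.149 -0.097]
[51.803 11.546  9.149 -0.097]
[50.434 16.533  9.149 -0.097]
```

{"api": "arm_command", "payload": {"deltas": [{"tx": 42, "ty": -32.5, "tz": 9, "wz": -0.097, "hand": 50}, {"tx": 45, "ty": -28, "tz": 9, "wz": -0.097}, {"tx": 47.5, "ty": -23.5, "tz": 9, "wz": -0.097}, {"tx": 49.5, "ty": -19, "tz": 9, "wz": -0.097}, {"tx": 51, "ty": -14, "tz": 9, "wz": -0.097}, {"tx": 52.5, "ty": -9, "tz": 9, "wz": -0.097}, {"tx": 53, "ty": -4, "tz": 9, "wz": -0.097}, {"tx": 53, "ty": 1, "tz": 9, "wz": -0.097}]}}

```text
schema error: expected keys hand, tx, ty, tz, wx, wy, wz
```

{"api": "arm_command", "payload": {"deltas": [{"tx": 52.5, "ty": 6.5, "tz": 9, "wz": -0.097}, {"tx": 52, "ty": 11.5, "tz": 9, "wz": -0.097}, {"tx": 50, "ty": 16.5, "tz": 9, "wz": -0.097}, {}, {}]}}

```text
schema error: expected keys hand, tx, ty, tz, wx, wy, wz
```

```bash
python3 -c "
from h import *
st();plan([533.5,-30,52],1.541,1)"
```

```text
t 0.1 p [ 282.2 -557.2  230.6] rot [-3.14  -0.     0.469] F [ 0.35  0.97 -1.36] M [-0.02 -0.06 -0.02] op 1.002 g 0.0 q [-1.1   0.35  1.63  0.    1.16 -0.  ]
[ 462.393 -356.774  178.642   -1.072]
```

All keys are required in each row.

{"api": "arm_command", "payload": {"deltas": [{"hand": 50, "tx": 42, "ty": -32.5, "tz": 9, "wx": 0, "wy": 0, "wz": -0.097}, {"hand": 50, "tx": 45, "ty": -28, "tz": 9, "wx": 0, "wy": 0, "wz": -0.097}, {"hand": 50, "tx": 47.5, "ty": -23.5, "tz": 9, "wx": 0, "wy": 0, "wz": -0.097}, {"hand": 50, "tx": 49.5, "ty": -19, "tz": 9, "wx": 0, "wy": 0, "wz": -0.097}, {"hand": 50, "tx": 51, "ty": -14, "tz": 9, "wx": 0, "wy": 0, "wz": -0.097}, {"hand": 50, "tx": 52.5, "ty": -9, "tz": 9, "wx": 0, "wy": 0, "wz": -0.097}, {"hand": 50, "tx": 53, "ty": -4, "tz": 9, "wx": 0, "wy": 0, "wz": -0.097}, {"hand": 50, "tx": 53, "ty": 1, "tz": 9, "wx": 0, "wy": 0, "wz": -0.097}]}}

```text
clock: 1.1
eef_pos: [465.8, -172.9, 158.9]
tcp_rot: [3.142, 0.0, 1.248]
contact_force: [0.9, 0.3, 0.3]
opening: 0.585
grasp_force: 0.0
```

{"api": "arm_command", "payload": {"deltas": [{"hand": 50, "tx": 52.5, "ty": 6.5, "tz": 9, "wx": 0, "wy": 0, "wz": -0.097}, {"hand": 50, "tx": 52, "ty": 11.5, "tz": 9, "wx": 0, "wy": 0, "wz": -0.097}, {"hand": 50, "tx": 50, "ty": 16.5, "tz": 9, "wx": 0, "wy": 0, "wz": -0.097}, {"hand": 50, "tx": 0, "ty": 0, "tz": 0, "wx": 0, "wy": 0, "wz": 0}, {"hand": 50, "tx": 0, "ty": 0, "tz": 0, "wx": 0, "wy": 0, "wz": 0}]}}

```text
clock: 1.72
eef_pos: [533.7, -31.5, 132.0]
tcp_rot: [-3.141, 0.0, 1.536]
contact_force: [0.9, -0.5, -0.3]
opening: 0.588
grasp_force: 0.0
```

```bash
python3 -c "
from h import *
st();plan([533.5,-30,52],1.541,1)"
```

```text
t 1.725 p [533.7 -31.5 132. ] rot [-3.141  0.     1.536] F [ 0.93 -0.51 -0.3 ] M [ 0.02 -0.05 -0.01] op 0.588 g 0.0 q [-0.06  0.34  1.91 -0.    0.89 -0.03]
[ 1.4860e+00 -2.9000e-01  7.9971e+01 -5.0000e-03]
```

{"api": "arm_command", "payload": {"deltas": [{"hand": 50, "tx": 0, "ty": 0, "tz": 30, "wx": 0, "wy": 0, "wz": 0}, {"hand": 50, "tx": 0.5, "ty": 0, "tz": 30, "wx": 0, "wy": 0, "wz": 0}, {"hand": 50, "tx": 0, "ty": 0, "tz": 20, "wx": 0, "wy": 0, "wz": 0}, {"hand": 50, "tx": 0, "ty": 0, "tz": 0, "wx": 0, "wy": 0, "wz": 0}]}}

```text
clock: 2.22
eef_pos: [532.7, -32.2, 51.3]
tcp_rot: [-3.139, 0.0, 1.534]
contact_force: [-0.1, -0.2, 1.1]
opening: 0.592
grasp_force: 0.0
```

```bash
python3 -c "
from h import *
f=grab('side','pics/s1.png');st()
im=cv2.imread('pics/s1.png')[165:245,215:325];cv2.imwrite('pics/s1c.png',cv2.resize(im,None,fx=7,fy=7,interpolation=3))"
```

```text
t 2.275 p [533.6 -32.   52.3] rot [-3.14   0.     1.534] F [-0.25 -0.34 -0.62] M [ 0.01 -0.01 -0.  ] op 0.589 g 0.0 q [-0.06  0.46  1.96 -0.    0.73 -0.03]
```

View pics/s1c.png

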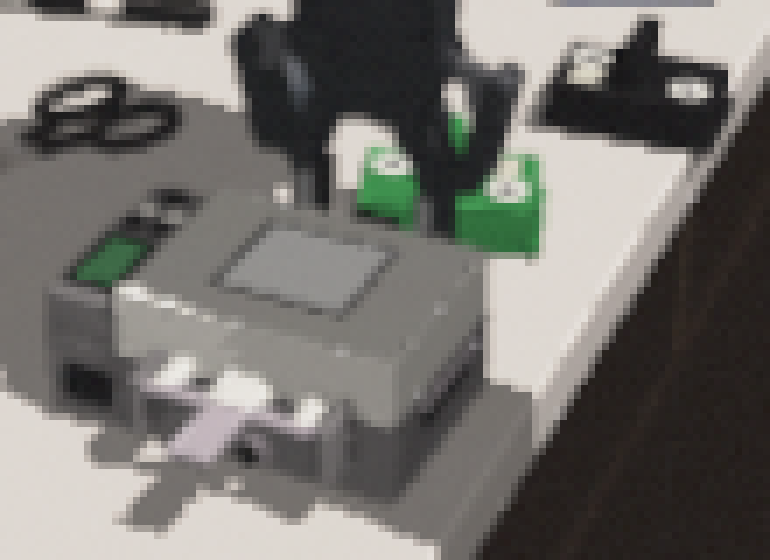

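The fingers stand behind the lid, straddling the tab (crop ≈(310,190) and (440,210)). Now I'll close.

{"api": "arm_command", "payload": {"deltas": [{"hand": 20, "tx": 1, "ty": 0, "tz": 0, "wx": 0, "wy": 0, "wz": 0}, {"hand": 20, "tx": 0, "ty": 0, "tz": 0, "wx": 0, "wy": 0, "wz": 0}, {"hand": 20, "tx": 0, "ty": 0, "tz": 0, "wx": 0, "wy": 0, "wz": 0}, {"hand": 20, "tx": 0, "ty": 0, "tz": 0, "wx": 0, "wy": 0, "wz": 0}, {"hand": 20, "tx": 0, "ty": 0, "tz": 0, "wx": 0, "wy": 0, "wz": 0}], "squeeze": 20}}

```text
clock: 2.9
eef_pos: [534.1, -30.3, 53.5]
tcp_rot: [3.141, 0.0, 1.536]
contact_force: [-4.5, -2.1, 5.5]
opening: 0.27
grasp_force: 23.8
```

```bash
python3 -c "
from h import *
st()
# arc increments: tab pt at (y,z) rel hinge: radius 139, start angle .0866
a0=np.arctan2(12,138.5);R_=139.02;th=np.r_[np.arange(0,1.61,.1),np.arange(1.64,2.06,.04)]
y=-R_*np.cos(th+a0);z=R_*np.sin(th+a0)
for i in range(len(th)-1):print(round(th[i+1],2),np.round([y[i+1]-y[i],-(z[i+1]-z[i])],1))"
```

```text
t 2.9 p [534.1 -30.3  53.5] rot [3.141 0.    1.536] F [-4.51 -2.15  5.52] M [-0.4   0.61 -0.1 ] op 0.27 g 23.8 q [-0.06  0.46  1.96 -0.    0.73 -0.02]
0.1 [  1.9 -13.8]
0.2 [  3.3 -13.5]
0.3 [  4.6 -13.1]
0.4 [  5.9 -12.6]
0.5 [  7.1 -11.9]
0.6 [  8.3 -11.2]
0.7 [  9.3 -10.3]
0.8 [10.3 -9.3]
0.9 [11.2 -8.2]
1.0 [12.  -7.1]
1.1 [12.6 -5.8]
1.2 [13.1 -4.6]
1.3 [13.5 -3.2]
1.4 [13.8 -1.9]
1.5 [13.9 -0.5]
1.6 [13.9  0.9]
1.64 [5.5 0.8]
1.68 [5.5 1. ]
1.72 [5.4 1.2]
1.76 [5.4 1.4]
1.8 [5.3 1.6]
1.84 [5.3 1.8]
1.88 [5.2 2. ]
1.92 [5.1 2.2]
1.96 [5.  2.4]
2.0 [4.9 2.6]
2.04 [4.8 2.8]
```

{"api": "arm_command", "payload": {"deltas": [{"hand": 20, "tx": 1.9, "ty": 0, "tz": -13.8, "wx": 0, "wy": 0, "wz": 0}, {"hand": 20, "tx": 3.3, "ty": 0, "tz": -13.5, "wx": 0, "wy": 0, "wz": 0}, {"hand": 20, "tx": 4.6, "ty": 0, "tz": -13.1, "wx": 0, "wy": 0, "wz": 0}, {"hand": 20, "tx": 0, "ty": 0, "tz": 0, "wx": 0, "wy": 0, "wz": 0}]}}

```text
clock: 3.4
eef_pos: [534.5, -19.5, 94.1]
tcp_rot: [3.141, -0.0, 1.536]
contact_force: [-2.0, 1.0, -3.3]
opening: 0.269
grasp_force: 22.7
```

```bash
python3 -c "
from h import *
st()"
```

```text
t 3.4 p [534.5 -19.5  94.1] rot [ 3.141 -0.     1.536] F [-1.98  0.98 -3.31] M [ 0.09  0.36 -0.13] op 0.269 g 22.7 q [-0.04  0.39  1.94  0.    0.81 -0.01]
```

{"api": "arm_command", "payload": {"deltas": [{"hand": 20, "tx": 5.9, "ty": 0, "tz": -12.6, "wx": 0, "wy": 0, "wz": 0}, {"hand": 20, "tx": 7.1, "ty": 0, "tz": -11.9, "wx": 0, "wy": 0, "wz": 0}, {"hand": 20, "tx": 8.3, "ty": 0, "tz": -11.2, "wx": 0, "wy": 0, "wz": 0}, {"hand": 20, "tx": 9.3, "ty": 0, "tz": -10.3, "wx": 0, "wy": 0, "wz": 0}, {"hand": 20, "tx": 10.3, "ty": 0, "tz": -9.3, "wx": 0, "wy": 0, "wz": 0}, {"hand": 20, "tx": 11.2, "ty": 0, "tz": -8.2, "wx": 0, "wy": 0, "wz": 0}, {"hand": 20, "tx": 12, "ty": 0, "tz": -7.1, "wx": 0, "wy": 0, "wz": 0}, {"hand": 20, "tx": 0, "ty": 0, "tz": 0, "wx": 0, "wy": 0, "wz": 0}]}}

```text
clock: 4.4
eef_pos: [536.9, 44.6, 163.9]
tcp_rot: [3.141, 0.0, 1.537]
contact_force: [-4.2, -2.9, 2.3]
opening: 0.274
grasp_force: 22.2
```

```bash
python3 -c "
from h import *
st()"
```

```text
t 4.4 p [536.9  44.6 163.9] rot [3.141 0.    1.537] F [-4.16 -2.89  2.31] M [-0.45  0.62 -0.12] op 0.274 g 22.2 q [ 0.08  0.3   1.88 -0.    0.96  0.11]
```

{"api": "arm_command", "payload": {"deltas": [{"hand": 20, "tx": 12.6, "ty": 0, "tz": -5.8, "wx": 0, "wy": 0, "wz": 0}, {"hand": 20, "tx": 13.1, "ty": 0, "tz": -4.6, "wx": 0, "wy": 0, "wz": 0}, {"hand": 20, "tx": 13.5, "ty": 0, "tz": -3.2, "wx": 0, "wy": 0, "wz": 0}, {"hand": 20, "tx": 13.8, "ty": 0, "tz": -1.9, "wx": 0, "wy": 0, "wz": 0}, {"hand": 20, "tx": 13.9, "ty": 0, "tz": -0.5, "wx": 0, "wy": 0, "wz": 0}, {"hand": 20, "tx": 10, "ty": 0, "tz": 0.5, "wx": 0, "wy": 0, "wz": 0}, {"hand": 20, "tx": 0, "ty": 0, "tz": 0, "wx": 0, "wy": 0, "wz": 0}]}}

```text
clock: 5.28
eef_pos: [539.8, 122.3, 179.1]
tcp_rot: [3.141, -0.001, 1.537]
contact_force: [-4.1, -0.1, 6.6]
opening: 0.276
grasp_force: 22.2
```

```bash
python3 -c "
from h import *
st();f=grab('side');st();f=grab('side');st()"
```

```text
t 5.275 p [539.8 122.3 179.1] rot [ 3.141e+00 -1.000e-03  1.537e+00] F [-4.09 -0.09  6.62] M [-0.22  0.63 -0.01] op 0.276 g 22.2 q [0.22 0.3  1.84 0.   1.   0.25]
t 5.325 p [539.9 122.1 179.1] rot [ 3.141e+00 -1.000e-03  1.537e+00] F [-3.9   0.12  6.8 ] M [-0.2   0.63 -0.04] op 0.275 g 22.2 q [0.22 0.3  1.84 0.   1.   0.25]
t 5.375 p [539.9 121.9 179.2] rot [ 3.141e+00 -1.000e-03  1.536e+00] F [-3.16  0.13  6.66] M [-0.18  0.56 -0.03] op 0.272 g 22.2 q [0.22 0.3  1.84 0.   1.   0.25]
```

{"api": "arm_command", "payload": {"deltas": [{"hand": 20, "tx": 3.7, "ty": 0, "tz": -0.3, "wx": 0, "wy": 0, "wz": 0}, {"hand": 20, "tx": 3.7, "ty": 0, "tz": 0, "wx": 0, "wy": 0, "wz": 0}, {"hand": 20, "tx": 3.6, "ty": 0, "tz": 0.5, "wx": 0, "wy": 0, "wz": 0}, {"hand": 20, "tx": 0, "ty": 0, "tz": 0, "wx": 0, "wy": 0, "wz": 0}]}}

```text
clock: 5.88
eef_pos: [540.1, 132.0, 178.4]
tcp_rot: [3.141, -0.0, 1.536]
contact_force: [-0.2, -0.9, -1.2]
opening: 0.277
grasp_force: 21.2
```

{"api": "arm_command", "payload": {"deltas": [{"hand": 20, "tx": 2, "ty": 0, "tz": 0.4, "wx": 0, "wy": 0, "wz": 0}, {"hand": 20, "tx": 2, "ty": 0, "tz": 0.4, "wx": 0, "wy": 0, "wz": 0}, {"hand": 20, "tx": 0, "ty": 0, "tz": 0, "wx": 0, "wy": 0, "wz": 0}]}}

```text
clock: 6.25
eef_pos: [540.3, 135.8, 177.9]
tcp_rot: [3.141, -0.0, 1.536]
contact_force: [-0.1, -0.8, 1.1]
opening: 0.274
grasp_force: 21.3
```

{"api": "arm_command", "payload": {"deltas": [{"hand": 20, "tx": 1.7, "ty": 0, "tz": 0.4, "wx": 0, "wy": 0, "wz": 0}, {"hand": 20, "tx": 1.7, "ty": 0, "tz": 0.4, "wx": 0, "wy": 0, "wz": 0}, {"hand": 20, "tx": 1.6, "ty": 0, "tz": 0.4, "wx": 0, "wy": 0, "wz": 0}, {"hand": 20, "tx": 0, "ty": 0, "tz": 0, "wx": 0, "wy": 0, "wz": 0}]}}

```text
clock: 6.75
eef_pos: [540.5, 141.0, 176.9]
tcp_rot: [3.141, -0.0, 1.536]
contact_force: [-0.8, 0.2, 5.1]
opening: 0.276
grasp_force: 21.7
```

{"api": "arm_command", "payload": {"deltas": [{"hand": 20, "tx": 1.7, "ty": 0, "tz": 0.2, "wx": 0, "wy": 0, "wz": 0}, {"hand": 20, "tx": 1.7, "ty": 0, "tz": 0.3, "wx": 0, "wy": 0, "wz": 0}, {"hand": 20, "tx": 1.6, "ty": 0, "tz": 0.4, "wx": 0, "wy": 0, "wz": 0}, {"hand": 20, "tx": 0, "ty": 0, "tz": 0, "wx": 0, "wy": 0, "wz": 0}]}}

```text
clock: 7.25
eef_pos: [540.7, 146.0, 175.8]
tcp_rot: [3.141, -0.0, 1.536]
contact_force: [-0.5, 0.2, 5.1]
opening: 0.274
grasp_force: 21.5
```

{"api": "arm_command", "payload": {"deltas": [{"hand": 20, "tx": 1.7, "ty": 0, "tz": 0.4, "wx": 0, "wy": 0, "wz": 0}, {"hand": 20, "tx": 1.7, "ty": 0, "tz": 0.4, "wx": 0, "wy": 0, "wz": 0}, {"hand": 20, "tx": 1.6, "ty": 0, "tz": 0.4, "wx": 0, "wy": 0, "wz": 0}, {"hand": 20, "tx": 0, "ty": 0, "tz": 0, "wx": 0, "wy": 0, "wz": 0}]}}

```text
clock: 7.75
eef_pos: [540.8, 150.9, 174.5]
tcp_rot: [3.141, -0.0, 1.536]
contact_force: [1.1, -0.3, 5.1]
opening: 0.271
grasp_force: 21.4
```

{"api": "arm_command", "payload": {"deltas": [{"hand": 20, "tx": 1.7, "ty": 0, "tz": 0.5, "wx": 0, "wy": 0, "wz": 0}, {"hand": 20, "tx": 1.7, "ty": 0, "tz": 0.5, "wx": 0, "wy": 0, "wz": 0}, {"hand": 20, "tx": 1.6, "ty": 0, "tz": 0.5, "wx": 0, "wy": 0, "wz": 0}, {"hand": 20, "tx": 0, "ty": 0, "tz": 0, "wx": 0, "wy": 0, "wz": 0}]}}

```text
clock: 8.25
eef_pos: [541.0, 155.8, 173.1]
tcp_rot: [3.141, -0.0, 1.536]
contact_force: [2.0, 0.9, 5.2]
opening: 0.275
grasp_force: 21.3
```

{"api": "arm_command", "payload": {"deltas": [{"hand": 20, "tx": 1.7, "ty": 0, "tz": 0.6, "wx": 0, "wy": 0, "wz": 0}, {"hand": 20, "tx": 1.7, "ty": 0, "tz": 0.6, "wx": 0, "wy": 0, "wz": 0}, {"hand": 20, "tx": 1.6, "ty": 0, "tz": 0.6, "wx": 0, "wy": 0, "wz": 0}, {"hand": 20, "tx": 0, "ty": 0, "tz": 0, "wx": 0, "wy": 0, "wz": 0}]}}

```text
clock: 8.75
eef_pos: [541.2, 160.9, 171.4]
tcp_rot: [3.141, -0.0, 1.536]
contact_force: [0.8, 0.8, 5.4]
opening: 0.274
grasp_force: 21.3
```

{"api": "arm_command", "payload": {"deltas": [{"hand": 20, "tx": 1.7, "ty": 0, "tz": 0.7, "wx": 0, "wy": 0, "wz": 0}, {"hand": 20, "tx": 1.7, "ty": 0, "tz": 0.7, "wx": 0, "wy": 0, "wz": 0}, {"hand": 20, "tx": 1.6, "ty": 0, "tz": 0.7, "wx": 0, "wy": 0, "wz": 0}, {"hand": 20, "tx": 0, "ty": 0, "tz": 0, "wx": 0, "wy": 0, "wz": 0}]}}

```text
clock: 9.25
eef_pos: [541.4, 166.0, 169.4]
tcp_rot: [3.141, -0.001, 1.536]
contact_force: [0.6, 1.3, 6.7]
opening: 0.277
grasp_force: 21.3
```

{"api": "arm_command", "payload": {"deltas": [{"hand": 20, "tx": 1.7, "ty": 0, "tz": 0.7, "wx": 0, "wy": 0, "wz": 0}, {"hand": 20, "tx": 1.7, "ty": 0, "tz": 0.7, "wx": 0, "wy": 0, "wz": 0}, {"hand": 20, "tx": 1.6, "ty": 0, "tz": 0.7, "wx": 0, "wy": 0, "wz": 0}, {"hand": 20, "tx": 0, "ty": 0, "tz": 0, "wx": 0, "wy": 0, "wz": 0}]}}

```text
clock: 9.75
eef_pos: [541.6, 170.1, 167.7]
tcp_rot: [3.141, 0.001, 1.536]
contact_force: [-0.0, -4.2, 12.8]
opening: 0.27
grasp_force: 21.1
```

The stop is met (about 8 N at the tab). I'll ease back a little before releasing.

{"api": "arm_command", "payload": {"deltas": [{"hand": 20, "tx": -1.2, "ty": 0, "tz": -1, "wx": 0, "wy": 0, "wz": 0}, {"hand": 20, "tx": -1, "ty": 0, "tz": -1, "wx": 0, "wy": 0, "wz": 0}, {"hand": 20, "tx": 0, "ty": 0, "tz": 0, "wx": 0, "wy": 0, "wz": 0}]}}

```text
clock: 10.12
eef_pos: [541.4, 168.0, 168.6]
tcp_rot: [3.141, 0.001, 1.536]
contact_force: [3.2, -2.6, -0.1]
opening: 0.279
grasp_force: 20.4
```

```bash
python3 -c "
from h import *
st()"
```

```text
t 10.125 p [541.4 168.  168.6] rot [3.141e+00 1.000e-03 1.536e+00] F [ 3.22 -2.57 -0.12] M [-0.5  -0.62  0.07] op 0.279 g 20.4 q [ 0.3   0.33  1.82 -0.    0.99  0.33]
```

{"api": "arm_command", "payload": {"deltas": [{"hand": 20, "tx": -0.7, "ty": 0, "tz": -0.3, "wx": 0, "wy": 0, "wz": 0}, {"hand": 45, "tx": 0, "ty": 0, "tz": 0, "wx": 0, "wy": 0, "wz": 0}, {"hand": 45, "tx": 0, "ty": 0, "tz": 0, "wx": 0, "wy": 0, "wz": 0}, {"hand": 45, "tx": 0, "ty": 0, "tz": 0, "wx": 0, "wy": 0, "wz": 0}, {"hand": 45, "tx": 0, "ty": 0, "tz": -15, "wx": 0, "wy": 0, "wz": 0}, {"hand": 45, "tx": 0, "ty": 0, "tz": -30, "wx": 0, "wy": 0, "wz": 0}, {"hand": 45, "tx": 0, "ty": 0, "tz": -20, "wx": 0, "wy": 0, "wz": 0}]}}

```text
clock: 11.0
eef_pos: [541.7, 168.0, 236.7]
tcp_rot: [3.14, -0.001, 1.536]
contact_force: [0.5, 0.4, -0.2]
opening: 0.529
grasp_force: 0.0
```

```bash
python3 -c "
from h import *
st();plan([481.5,-280,150],1.631,9)"
```

```text
t 11.0 p [541.7 168.  236.7] rot [ 3.140e+00 -1.000e-03  1.536e+00] F [ 0.47  0.35 -0.23] M [0.01 0.03 0.04] op 0.529 g 0.0 q [0.3  0.26 1.75 0.   1.13 0.33]
[-4.9983e+01 -4.9480e+00  9.6280e+00 -1.1000e-02]
[-4.9928e+01 -5.4760e+00  9.6280e+00 -1.1000e-02]
[-4.9867e+01 -6.0040e+00  9.6280e+00 -1.1000e-02]
[-4.9801e+01 -6.5310e+00  9.6280e+00 -1.1000e-02]
[-4.9729e+01 -7.0570e+00  9.6280e+00 -1.1000e-02]
[-4.9652e+01 -7.5820e+00  9.6280e+00 -1.1000e-02]
[-4.9569e+01 -8.1070e+00  9.6280e+00 -1.1000e-02]
[-4.948e+01 -8.630e+00  9.628e+00 -1.100e-02]
[-4.9386e+01 -9.1530e+00  9.6280e+00 -1.1000e-02]
```

{"api": "arm_command", "payload": {"deltas": [{"hand": 45, "tx": -50, "ty": -5, "tz": 0, "wx": 0, "wy": 0, "wz": -0.01}, {"hand": 45, "tx": -50, "ty": -5.5, "tz": 8, "wx": 0, "wy": 0, "wz": -0.01}, {"hand": 45, "tx": -50, "ty": -6, "tz": 10, "wx": 0, "wy": 0, "wz": -0.01}, {"hand": 45, "tx": -50, "ty": -6.5, "tz": 15, "wx": 0, "wy": 0, "wz": -0.01}, {"hand": 45, "tx": -50, "ty": -7, "tz": 15, "wx": 0, "wy": 0, "wz": -0.01}, {"hand": 45, "tx": -50, "ty": -7.5, "tz": 15, "wx": 0, "wy": 0, "wz": -0.01}, {"hand": 45, "tx": -50, "ty": -8, "tz": 15, "wx": 0, "wy": 0, "wz": -0.01}, {"hand": 45, "tx": -50, "ty": -8.5, "tz": 15, "wx": 0, "wy": 0, "wz": -0.01}]}}

```text
clock: 12.0
eef_pos: [487.4, -234.2, 142.1]
tcp_rot: [3.14, 0.001, 1.616]
contact_force: [1.4, -0.6, -0.5]
opening: 0.525
grasp_force: 0.0
```

{"api": "arm_command", "payload": {"deltas": [{"hand": 45, "tx": -50, "ty": -9, "tz": 15, "wx": 0, "wy": 0, "wz": -0.01}, {"hand": 45, "tx": 0, "ty": 0, "tz": 0, "wx": 0, "wy": 0, "wz": 0}, {"hand": 45, "tx": 0, "ty": 0, "tz": 0, "wx": 0, "wy": 0, "wz": 0}]}}

```text
clock: 12.38
eef_pos: [480.6, -282.6, 126.9]
tcp_rot: [3.141, -0.0, 1.625]
contact_force: [0.3, 0.9, -0.7]
opening: 0.526
grasp_force: 0.0
```

```bash
python3 -c "
from h import *
import pickle
st();plan([481.4,-292.4,34],1.631,1)
f=grab('top','pics/t2.png');g=grab('side','pics/s2.png');pickle.dump((f,g),open('f2.pkl','wb'))
a=cv2.resize(cv2.imread('pics/t2.png')[170:250,195:285],None,fx=7,fy=7,interpolation=3)
cv2.imwrite('pics/t2c.png',a)"
```

```text
t 12.375 p [ 480.6 -282.6  126.9] rot [ 3.141 -0.     1.625] F [ 0.27  0.85 -0.74] M [-0.    0.02  0.01] op 0.526 g 0.0 q [-0.53  0.37  1.87  0.    0.9  -0.59]
[-9.8660e+00  2.2000e-01  9.2935e+01 -6.0000e-03]
```

View pics/t2c.png

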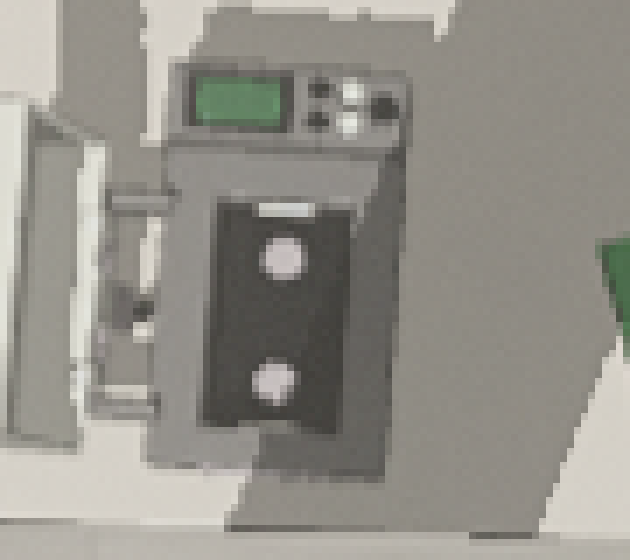

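Run:
```python
from h import *
import pickle
np.set_printoptions(precision=2,suppress=True)
f,g=pickle.load(open('f2.pkl','rb'))
T=lambda a:(np.array(a,float)+.5)/7-.5+[195,170]
uv=T([[216,197],[355,205],[337,433],[202,424]])
x,e=fit(f,uv,[[49.5,29.5,46],[49.5,-29.5,46],[-49.5,-29.5,46],[-49.5,29.5,46]],[540,40,0]);print("bay",x,e.ravel())
print(onz(f,uv,46))
print("deck",onz(f,T([[163,145],[148,465],[383,480],[400,150]]),46),"spindles",onz(f,T([[283,258],[274,382]]),30))
# subpixel edges of bay along rows/cols: grey profile
G=cv2.cvtColor(f['image'],cv2.COLOR_RGB2GRAY).astype(int)
for v in (208,216,224):print(v,list(G[v,216:258]))
for u in (229,242):print(u,list(G[190:240,u]))
a=cv2.resize(cv2.imread('pics/s2.png')[150:245,200:330],None,fx=6,fy=6,interpolation=3);cv2.imwrite('pics/s2c.png',a)
```

```text
bay [535.82  33.73  -0.03] [ 0.23 -0.06 -0.27  0.05  0.14  0.   -0.11  0.01]
[[586.09  62.23  46.  ]
 [584.46   1.76  46.  ]
 [485.33   6.36  46.  ]
 [487.39  64.56  46.  ]]
deck [[608.2   86.2   46.  ]
 [469.02  87.12  46.  ]
 [465.75 -14.04  46.  ]
 [609.21 -17.05  46.  ]] spindles [[562.17  32.74  30.  ]
 [507.64  34.77  30.  ]]
208 [np.int64(215), np.int64(173), np.int64(146), np.int64(144), np.int64(143), np.int64(144), np.int64(145), np.int64(146), np.int64(140), np.int64(90), np.int64(69), np.int64(78), np.int64(74), np.int64(79), np.int64(76), np.int64(73), np.int64(100), np.int64(160), np.int64(193), np.int64(194), np.int64(196), np.int64(173), np.int64(104), np.int64(74), np.int64(73), np.int64(75), np.int64(74), np.int64(65), np.int64(66), np.int64(95), np.int64(96), np.int64(98), np.int64(98), np.int64(100), np.int64(97), np.int64(82), np.int64(139), np.int64(142), np.int64(139), np.int64(140), np.int64(140), np.int64(139)]
216 [np.int64(180), np.int64(151), np.int64(145), np.int64(144), np.int64(145), np.int64(145), np.int64(145), np.int64(149), np.int64(108), np.int64(7
[... 1818 characters left out ...]
 np.int64(118), np.int64(129), np.int64(143), np.int64(143), np.int64(141), np.int64(141), np.int64(143), np.int64(151), np.int64(128), np.int64(84), np.int64(72), np.int64(75), np.int64(75), np.int64(73), np.int64(75), np.int64(74), np.int64(72), np.int64(74), np.int64(74), np.int64(71), np.int64(67), np.int64(68), np.int64(67), np.int64(68), np.int64(67), np.int64(67), np.int64(65), np.int64(68), np.int64(70), np.int64(68), np.int64(67), np.int64(68), np.int64(66), np.int64(67), np.int64(68), np.int64(66), np.int64(67), np.int64(68), np.int64(66), np.int64(68), np.int64(65), np.int64(88), np.int64(99), np.int64(102), np.int64(100), np.int64(101), np.int64(94), np.int64(111), np.int64(134)]
```

{"api": "arm_command", "payload": {"deltas": [{"hand": 45, "tx": -5, "ty": 0, "tz": 30, "wx": 0, "wy": 0, "wz": -0.006}, {"hand": 45, "tx": -5, "ty": 0, "tz": 30, "wx": 0, "wy": 0, "wz": 0}, {"hand": 45, "tx": 0, "ty": 0, "tz": 18, "wx": 0, "wy": 0, "wz": 0}, {"hand": 45, "tx": 0, "ty": 0, "tz": 0, "wx": 0, "wy": 0, "wz": 0}, {"hand": 45, "tx": 0, "ty": 0, "tz": 0, "wx": 0, "wy": 0, "wz": 0}]}}

```text
clock: 13.1
eef_pos: [481.7, -292.5, 49.2]
tcp_rot: [3.141, 0.001, 1.632]
contact_force: [0.3, -0.3, 0.7]
opening: 0.526
grasp_force: 0.0
```

Run:
```python
from h import *
st();g=grab('side','pics/s3.png')
cv2.imwrite('pics/s3c.png',cv2.resize(cv2.imread('pics/s3.png')[140:200,270:350],None,fx=9,fy=9,interpolation=3))
```

```text
t 13.1 p [ 481.7 -292.5   49.2] rot [3.141e+00 1.000e-03 1.632e+00] F [ 0.29 -0.34  0.7 ] M [ 0.03  0.01 -0.04] op 0.526 g 0.0 q [-0.55  0.49  1.9   0.    0.75 -0.61]
```

View pics/s3c.png

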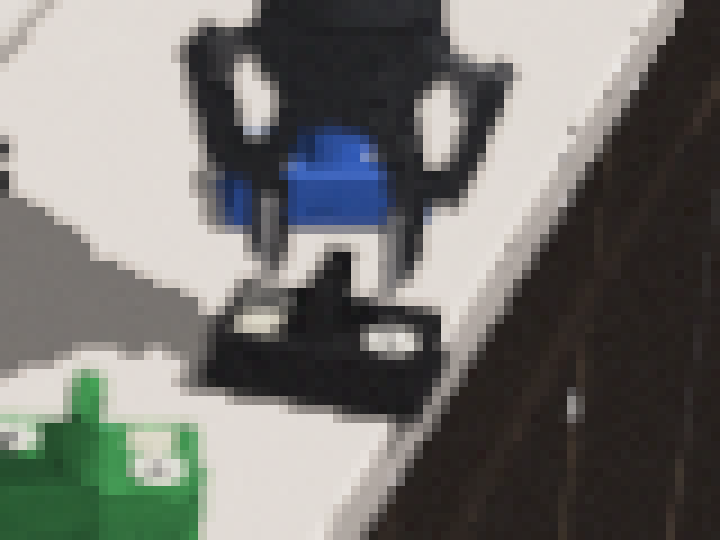

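The fingers straddle the black fin at crop (340,260), tips at (270,270) and (405,285). The bay rim fits at (535.8, 33.7), yaw -0.03. I'll go down and grip.

{"api": "arm_command", "payload": {"deltas": [{"hand": 45, "tx": 0, "ty": 0, "tz": 8, "wx": 0, "wy": 0, "wz": 0}, {"hand": 45, "tx": 0, "ty": 0, "tz": 7, "wx": 0, "wy": 0, "wz": 0}, {"hand": 45, "tx": 0, "ty": 0, "tz": 0, "wx": 0, "wy": 0, "wz": 0}, {"hand": 8, "tx": 0, "ty": 0, "tz": 0, "wx": 0, "wy": 0, "wz": 0}, {"hand": 8, "tx": 0, "ty": 0, "tz": 0, "wx": 0, "wy": 0, "wz": 0}, {"hand": 8, "tx": 0, "ty": 0, "tz": 0, "wx": 0, "wy": 0, "wz": 0}, {"hand": 8, "tx": 0, "ty": 0, "tz": 0, "wx": 0, "wy": 0, "wz": 0}, {"hand": 8, "tx": 0, "ty": 0, "tz": 0, "wx": 0, "wy": 0, "wz": 0}], "squeeze": 45}}

```text
clock: 14.15
eef_pos: [481.3, -292.8, 33.6]
tcp_rot: [3.141, 0.0, 1.632]
contact_force: [-0.8, -0.0, 3.7]
opening: 0.128
grasp_force: 44.8
```

```bash
python3 -c "
from h import *
st()"
```

```text
t 14.15 p [ 481.3 -292.8   33.6] rot [3.141 0.    1.632] F [-0.77 -0.03  3.69] M [-0.03 -0.01  0.03] op 0.128 g 44.8 q [-0.55  0.52  1.9   0.    0.72 -0.61]
```

{"api": "arm_command", "payload": {"deltas": [{"hand": 8, "tx": 0, "ty": 0, "tz": -25, "wx": 0, "wy": 0, "wz": 0}, {"hand": 8, "tx": 0, "ty": 0, "tz": -50, "wx": 0, "wy": 0, "wz": 0}, {"hand": 8, "tx": 0, "ty": 0, "tz": -35, "wx": 0, "wy": 0, "wz": 0}, {"hand": 8, "tx": 0, "ty": 0, "tz": 0, "wx": 0, "wy": 0, "wz": 0}]}}

```text
clock: 14.65
eef_pos: [482.4, -293.5, 145.7]
tcp_rot: [3.138, 0.003, 1.632]
contact_force: [0.2, 0.2, -2.4]
opening: 0.132
grasp_force: 44.2
```

```bash
python3 -c "
from h import *
st();plan([535.8,33.3,120],1.539,8)"
```

```text
t 14.65 p [ 482.4 -293.5  145.7] rot [3.138e+00 3.000e-03 1.632e+00] F [ 0.23  0.16 -2.39] M [-0.03  0.02 -0.06] op 0.132 g 44.2 q [-0.55  0.36  1.84  0.    0.94 -0.61]
[4.0366e+01 9.1530e+00 3.2090e+00 1.2000e-02]
[4.0469e+01 8.6850e+00 3.2090e+00 1.2000e-02]
[4.0567e+01 8.2150e+00 3.2090e+00 1.2000e-02]
[4.066e+01 7.744e+00 3.209e+00 1.200e-02]
[4.0747e+01 7.2720e+00 3.2090e+00 1.2000e-02]
[4.0828e+01 6.7990e+00 3.2090e+00 1.2000e-02]
[4.0904e+01 6.3250e+00 3.2090e+00 1.2000e-02]
[4.0975e+01 5.8500e+00 3.2090e+00 1.2000e-02]
```

{"api": "arm_command", "payload": {"deltas": [{"hand": 8, "tx": 30, "ty": 9, "tz": 0, "wx": 0, "wy": 0, "wz": 0.012}, {"hand": 8, "tx": 45, "ty": 9, "tz": 0, "wx": 0, "wy": 0, "wz": 0.012}, {"hand": 8, "tx": 45, "ty": 8, "tz": 0, "wx": 0, "wy": 0, "wz": 0.012}, {"hand": 8, "tx": 45, "ty": 7.5, "tz": 3, "wx": 0, "wy": 0, "wz": 0.012}, {"hand": 8, "tx": 45, "ty": 7.5, "tz": 5, "wx": 0, "wy": 0, "wz": 0.012}, {"hand": 8, "tx": 45, "ty": 7, "tz": 5, "wx": 0, "wy": 0, "wz": 0.012}, {"hand": 8, "tx": 40, "ty": 6.5, "tz": 5, "wx": 0, "wy": 0, "wz": 0.012}, {"hand": 8, "tx": 30, "ty": 6, "tz": 5, "wx": 0, "wy": 0, "wz": 0.009}]}}

```text
clock: 15.65
eef_pos: [534.0, 35.1, 118.4]
tcp_rot: [-3.139, 0.0, 1.539]
contact_force: [0.1, 0.6, -1.7]
opening: 0.132
grasp_force: 44.2
```

{"api": "arm_command", "payload": {"deltas": [{"hand": 8, "tx": 0, "ty": 0, "tz": 0, "wx": 0, "wy": 0, "wz": 0}, {"hand": 8, "tx": 0, "ty": 0, "tz": 0, "wx": 0, "wy": 0, "wz": 0}]}}

```text
clock: 15.9
eef_pos: [534.2, 33.2, 119.2]
tcp_rot: [-3.14, 0.0, 1.539]
contact_force: [-0.7, -0.4, -1.1]
opening: 0.13
grasp_force: 44.1
```

```bash
python3 -c "
from h import *
st();plan([535.8,33.3,82],1.539,1)
f=grab('top','pics/t4.png');g=grab('side','pics/s4.png')
a=cv2.resize(cv2.imread('pics/t4.png')[175:245,205:265],None,fx=6,fy=6,interpolation=3);b=cv2.resize(cv2.imread('pics/s4.png')[165:235,215:285],None,fx=6,fy=6,interpolation=3)
cv2.imwrite('pics/4.png',np.hstack([a,b]))"
```

```text
t 15.9 p [534.2  33.2 119.2] rot [-3.14   0.     1.539] F [-0.68 -0.35 -1.08] M [-0.   -0.02  0.02] op 0.13 g 44.1 q [ 0.06  0.35  1.92 -0.    0.87  0.09]
[ 0.129  1.559 37.197  0.   ]
```

View pics/4.png

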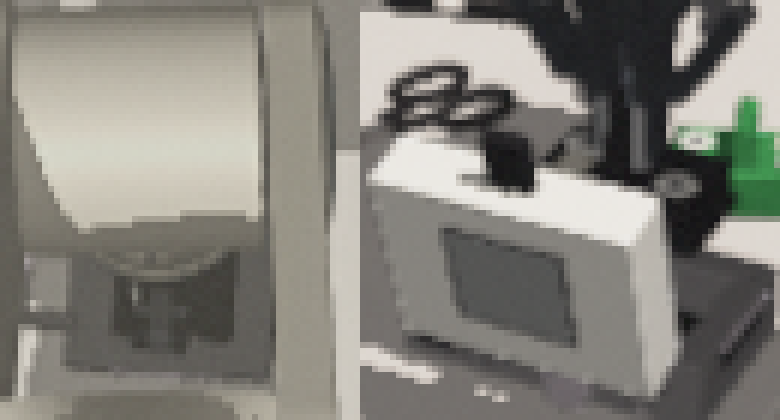

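The lid stands open on its stop (right half) and the cartridge hangs level over the bay. Now I'll descend by feel.

{"api": "arm_command", "payload": {"deltas": [{"hand": 8, "tx": 0, "ty": 1.5, "tz": 15, "wx": 0, "wy": 0, "wz": 0}, {"hand": 8, "tx": 0, "ty": 0, "tz": 15, "wx": 0, "wy": 0, "wz": 0}, {"hand": 8, "tx": 0, "ty": 0, "tz": 6, "wx": 0, "wy": 0, "wz": 0}, {"hand": 8, "tx": 0, "ty": 0, "tz": 2, "wx": 0, "wy": 0, "wz": 0}, {"hand": 8, "tx": 0, "ty": 0, "tz": 2, "wx": 0, "wy": 0, "wz": 0}, {"hand": 8, "tx": 0, "ty": 0, "tz": 0, "wx": 0, "wy": 0, "wz": 0}]}}

```text
clock: 16.75
eef_pos: [536.8, 33.5, 80.4]
tcp_rot: [3.141, -0.0, 1.539]
contact_force: [-0.2, 0.6, -1.4]
opening: 0.133
grasp_force: 44.1
```

```bash
python3 -c "
from h import *
st()"
```

```text
t 16.75 p [536.8  33.5  80.4] rot [ 3.141 -0.     1.539] F [-0.18  0.62 -1.41] M [-0.02  0.02 -0.01] op 0.133 g 44.1 q [ 0.06  0.42  1.94 -0.    0.79  0.09]
```

{"api": "arm_command", "payload": {"deltas": [{"hand": 8, "tx": 0, "ty": -0.5, "tz": 1.5, "wx": 0, "wy": 0, "wz": 0}, {"hand": 8, "tx": 0, "ty": 0, "tz": 1.5, "wx": 0, "wy": 0, "wz": 0}, {"hand": 8, "tx": 0, "ty": 0, "tz": 1.5, "wx": 0, "wy": 0, "wz": 0}, {"hand": 8, "tx": 0, "ty": 0, "tz": 0, "wx": 0, "wy": 0, "wz": 0}]}}

```text
clock: 17.25
eef_pos: [536.9, 34.5, 76.6]
tcp_rot: [3.14, -0.002, 1.538]
contact_force: [-0.7, 7.0, 4.8]
opening: 0.126
grasp_force: 45.1
```

```bash
python3 -c "
from h import *
st()"
```

```text
t 17.25 p [536.9  34.5  76.6] rot [ 3.140e+00 -2.000e-03  1.538e+00] F [-0.72  7.02  4.82] M [ 1.15  0.17 -0.1 ] op 0.126 g 45.1 q [0.06 0.42 1.94 0.   0.78 0.09]
```

{"api": "arm_command", "payload": {"deltas": [{"hand": 8, "tx": 1.2, "ty": 0, "tz": 0, "wx": 0, "wy": 0, "wz": 0}, {"hand": 8, "tx": 1, "ty": 0, "tz": 0, "wx": 0, "wy": 0, "wz": 0}, {"hand": 8, "tx": 0, "ty": 0, "tz": 1, "wx": 0, "wy": 0, "wz": 0}, {"hand": 8, "tx": 0, "ty": 0, "tz": 1, "wx": 0, "wy": 0, "wz": 0}, {"hand": 8, "tx": 0, "ty": 0, "tz": 0, "wx": 0, "wy": 0, "wz": 0}]}}

```text
clock: 17.88
eef_pos: [536.0, 35.6, 73.5]
tcp_rot: [-3.141, 0.0, 1.539]
contact_force: [0.4, 0.2, -1.5]
opening: 0.131
grasp_force: 44.2
```

```bash
python3 -c "
from h import *
st()"
```

```text
t 17.875 p [536.   35.6  73.5] rot [-3.141  0.     1.539] F [ 0.4   0.21 -1.52] M [-0.04  0.03  0.03] op 0.131 g 44.2 q [ 0.06  0.43  1.94 -0.    0.77  0.1 ]
```

{"api": "arm_command", "payload": {"deltas": [{"hand": 8, "tx": 0.6, "ty": 0, "tz": 2, "wx": 0, "wy": 0, "wz": 0}, {"hand": 8, "tx": 0, "ty": 0, "tz": 2, "wx": 0, "wy": 0, "wz": 0}, {"hand": 8, "tx": 0, "ty": 0, "tz": 2, "wx": 0, "wy": 0, "wz": 0}, {"hand": 8, "tx": 0, "ty": 0, "tz": 2, "wx": 0, "wy": 0, "wz": 0}, {"hand": 8, "tx": 0, "ty": 0, "tz": 0, "wx": 0, "wy": 0, "wz": 0}]}}

```text
clock: 18.5
eef_pos: [536.2, 36.3, 65.6]
tcp_rot: [-3.141, 0.0, 1.539]
contact_force: [0.7, 0.0, -1.5]
opening: 0.128
grasp_force: 44.2
```

```bash
python3 -c "
from h import *
st()"
```

```text
t 18.5 p [536.2  36.3  65.6] rot [-3.141  0.     1.539] F [ 0.71  0.02 -1.51] M [ 0.   -0.02  0.02] op 0.128 g 44.2 q [ 0.06  0.44  1.95 -0.    0.76  0.1 ]
```

Free in the bay; the catches are next. I'll press in 2 mm rows to just above home.

{"api": "arm_command", "payload": {"deltas": [{"hand": 8, "tx": 0, "ty": 0, "tz": 2, "wx": 0, "wy": 0, "wz": 0}, {"hand": 8, "tx": 0, "ty": 0, "tz": 2, "wx": 0, "wy": 0, "wz": 0}, {"hand": 8, "tx": 0, "ty": 0, "tz": 0, "wx": 0, "wy": 0, "wz": 0}]}}

```text
clock: 18.88
eef_pos: [536.7, 36.3, 62.1]
tcp_rot: [3.141, -0.0, 1.539]
contact_force: [-0.1, 0.8, 3.3]
opening: 0.129
grasp_force: 44.8
```

{"api": "arm_command", "payload": {"deltas": [{"hand": 8, "tx": 0, "ty": 0, "tz": 2, "wx": 0, "wy": 0, "wz": 0}, {"hand": 8, "tx": 0, "ty": 0, "tz": 2, "wx": 0, "wy": 0, "wz": 0}, {"hand": 8, "tx": 0, "ty": 0, "tz": 0, "wx": 0, "wy": 0, "wz": 0}]}}

```text
clock: 19.25
eef_pos: [536.0, 36.3, 57.3]
tcp_rot: [-3.141, 0.0, 1.539]
contact_force: [0.7, 0.5, -3.5]
opening: 0.128
grasp_force: 43.9
```

{"api": "arm_command", "payload": {"deltas": [{"hand": 8, "tx": 0, "ty": 0, "tz": 2, "wx": 0, "wy": 0, "wz": 0}, {"hand": 8, "tx": 0, "ty": 0, "tz": 2, "wx": 0, "wy": 0, "wz": 0}, {"hand": 8, "tx": 0, "ty": 0, "tz": 0, "wx": 0, "wy": 0, "wz": 0}]}}

```text
clock: 19.62
eef_pos: [536.0, 36.3, 53.4]
tcp_rot: [-3.141, 0.0, 1.539]
contact_force: [0.6, -0.9, -3.3]
opening: 0.134
grasp_force: 43.8
```

{"api": "arm_command", "payload": {"deltas": [{"hand": 8, "tx": 0, "ty": 0, "tz": 2, "wx": 0, "wy": 0, "wz": 0}, {"hand": 8, "tx": 0, "ty": 0, "tz": 1.5, "wx": 0, "wy": 0, "wz": 0}, {"hand": 8, "tx": 0, "ty": 0, "tz": 0, "wx": 0, "wy": 0, "wz": 0}]}}

```text
clock: 20.0
eef_pos: [536.0, 36.3, 49.8]
tcp_rot: [-3.141, 0.0, 1.539]
contact_force: [1.1, -0.1, -7.2]
opening: 0.129
grasp_force: 43.7
```

{"api": "arm_command", "payload": {"deltas": [{"hand": 8, "tx": 0, "ty": 0, "tz": 0.7, "wx": 0, "wy": 0, "wz": 0}, {"hand": 8, "tx": 0, "ty": 0, "tz": 0.7, "wx": 0, "wy": 0, "wz": 0}, {"hand": 8, "tx": 0, "ty": 0, "tz": 0, "wx": 0, "wy": 0, "wz": 0}]}}

```text
clock: 20.38
eef_pos: [536.2, 36.3, 49.5]
tcp_rot: [-3.141, 0.0, 1.539]
contact_force: [-2.1, 0.5, 4.6]
opening: 0.133
grasp_force: 45.7
```

{"api": "arm_command", "payload": {"deltas": [{"hand": 8, "tx": 0, "ty": 0, "tz": 0.6, "wx": 0, "wy": 0, "wz": 0}, {"hand": 8, "tx": 0, "ty": 0, "tz": 0.6, "wx": 0, "wy": 0, "wz": 0}, {"hand": 8, "tx": 0, "ty": 0, "tz": 0, "wx": 0, "wy": 0, "wz": 0}]}}

```text
clock: 20.75
eef_pos: [536.2, 36.3, 49.5]
tcp_rot: [3.142, 0.0, 1.539]
contact_force: [-7.6, -0.7, 20.4]
opening: 0.13
grasp_force: 48.0
```

It is seated on the floor, with 20 N and no further travel. Now to ease off, release and retreat clear of everything.

{"api": "arm_command", "payload": {"deltas": [{"hand": 8, "tx": 0, "ty": 0, "tz": -1.5, "wx": 0, "wy": 0, "wz": 0}, {"hand": 35, "tx": 0, "ty": 0, "tz": 0, "wx": 0, "wy": 0, "wz": 0}, {"hand": 35, "tx": 0, "ty": 0, "tz": 0, "wx": 0, "wy": 0, "wz": 0}, {"hand": 35, "tx": 0, "ty": 0, "tz": 0, "wx": 0, "wy": 0, "wz": 0}, {"hand": 35, "tx": 0, "ty": 0, "tz": -15, "wx": 0, "wy": 0, "wz": 0}, {"hand": 35, "tx": 0, "ty": 0, "tz": -40, "wx": 0, "wy": 0, "wz": 0}, {"hand": 35, "tx": 0, "ty": 0, "tz": -50, "wx": 0, "wy": 0, "wz": 0}, {"hand": 35, "tx": -20, "ty": 0, "tz": -50, "wx": 0, "wy": 0, "wz": 0}]}}

```text
clock: 21.75
eef_pos: [535.6, 16.9, 206.7]
tcp_rot: [3.141, -0.0, 1.54]
contact_force: [0.8, -1.0, -0.4]
opening: 0.413
grasp_force: 0.0
```

{"api": "arm_command", "payload": {"deltas": [{"hand": 35, "tx": -50, "ty": -10, "tz": -10, "wx": 0, "wy": 0, "wz": 0}, {"hand": 35, "tx": -50, "ty": -10, "tz": 0, "wx": 0, "wy": 0, "wz": 0}, {"hand": 35, "tx": -50, "ty": -10, "tz": 0, "wx": 0, "wy": 0, "wz": 0}, {"hand": 35, "tx": -50, "ty": -10, "tz": 0, "wx": 0, "wy": 0, "wz": 0}, {"hand": 35, "tx": -50, "ty": -10, "tz": 0, "wx": 0, "wy": 0, "wz": 0}, {"hand": 35, "tx": -40, "ty": -10, "tz": 0, "wx": 0, "wy": 0, "wz": 0}, {"hand": 35, "tx": 0, "ty": 0, "tz": 0, "wx": 0, "wy": 0, "wz": 0}]}}

```text
clock: 22.62
eef_pos: [465.7, -273.9, 215.2]
tcp_rot: [3.141, 0.001, 1.536]
contact_force: [0.2, 0.9, -0.4]
opening: 0.408
grasp_force: 0.0
```

```bash
python3 -c "
from h import *
st()
f=grab('top','pics/t5.png');g=grab('side','pics/s5.png')
a=cv2.resize(cv2.imread('pics/t5.png')[170:245,190:260],None,fx=5.5,fy=5.5,interpolation=3);b=cv2.resize(cv2.imread('pics/s5.png')[165:240,215:285],None,fx=5.5,fy=5.5,interpolation=3)
cv2.imwrite('pics/5.png',np.hstack([a,b]))"
```

```text
t 22.625 p [ 465.7 -273.9  215.2] rot [3.141e+00 1.000e-03 1.536e+00] F [ 0.2   0.87 -0.42] M [ 0.05  0.04 -0.03] op 0.408 g 0.0 q [-0.53  0.24  1.83 -0.    1.07 -0.5 ]
```

View pics/5.png

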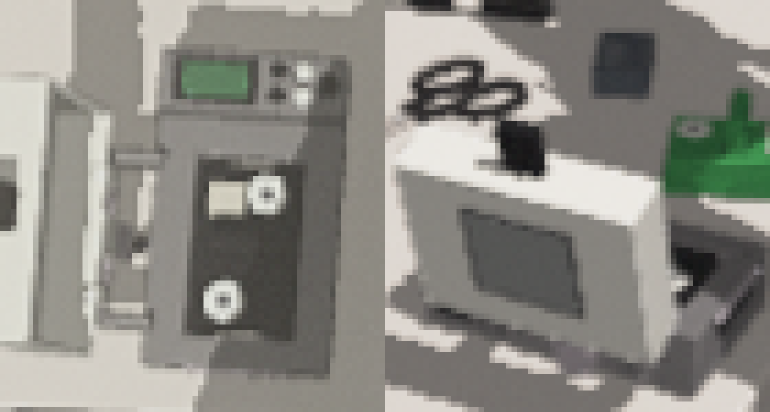

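The cartridge sits flush in the bay (left half, ≈(245,245)) and the lid stands open on its stop. The robot is clear.

```bash
python3 -c "
from h import *
print(r.sign_off())"
```

```text
the job is handed in; nothing more can be done
None
```

The job is handed in at about 23 s: the lid rests open on its stop (met at about 8 N at the tab), the black cartridge is pressed fully home in the bay, and nothing else was touched; the final pictures look right, but sign-off returned no verdict.

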